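# Load a spare torch battery into the charging stand

### The arm

A 6-joint arm with a two-finger parallel gripper is mounted at the origin on the work surface. World frame = base frame: x ahead of the robot, y to its left, z up, the work surface at z = 0. Lengths are in mm, angles in degrees, forces in N, time in s.
With the tool pointing down it reaches from about 350 to 850 mm from the base axis. Payload 8.1 kg.
Tool frame: the origin (TCP) lies midway between the tips of the shut fingers; the grasp point (between the pads) lies 19 mm behind it (r.pinch_z is the distance from the TCP to the grasp point, in mm); z points along the fingers, y is the line along which they close (so a half turn about z gives the same grasp; the last joint's range is limited). The gripper opens to 85 mm and grips with 20 to 120 N. Pads are 22 mm wide; open, the fingers measure 114 mm over their backs; the gripper's body (76 mm by 85 mm) begins 54 mm behind the grasp point. The pads swing forward as they close: fully open they stand 13 mm farther back than shut.
Start: joints at [-73.132, 7.471, 85.268, -0, 87.261, -4.893], TCP at [222.461, -557.24, 231.292] pointing down, gripper open.
Joint ranges: [-169.43, 169.43], [-51.17, 129.36], [1.28, 143.12], [-76.62, 256.62], [0, 156.53], [-152.29, 152.29]. Speed limits (degrees/s): [136.94, 136.94, 159.86, 180, 180, 180].

### API

Orientations are given as [roll, pitch, yaw] about the fixed x, y, z axes, in that order (R = Rz(yaw) Ry(pitch) Rx(roll)).
In Python, from bench import sensors, optics, job, r gives the robot as it stands.
- The arm moves only by the tool play_rows, never from a script. Its argument "motion" is a list that holds one entry, the list of rows, each a list of 6 numbers: the shift along the tool's x, y, z in cm, then the turn, a rotation vector about the tool's x, y, z in degrees. In form: [[[x, y, z, ax, ay, az], ...]]. A call has 1 to 5 rows; each row is the pose to reach, as a shift and turn from the pose commanded when the call began, along the tool's axes at that moment; what a row does not reach only later rows make up. A row lasts 1/10 s, in which the tool goes at most 50 mm and 8.59 degrees, less where a joint would pass 70% of its speed; a pose out of reach is approached as far as the arm can. A call with a gripper value outside its range is refused whole. "jaw" is the opening, from 0 (shut) to 1 (fully open), set as the call begins (left out, the last holds). The fingers move at their own pace and stop on an object; "squeeze" is the grip in N (left out, the last holds). Time passes only in rows, so rows that repeat a pose let the fingers close. It gives the time, the measured TCP pose, the force, the opening and the grip force at its end, in the units of the state.
- sensors.sense(): the state, without advancing time (a new reading comes with each control period).
- optics.snapshot(name): name is "scene" or "top"; returns a dict with "pixels" (420x560x3 uint8, red, green, blue), "mtx" (3x3 intrinsics, pixels), "k1" (the pictures are not rectified: a ray, as slopes to the right and down, at radius r is drawn at 1 + k1 r^2 times it, then the intrinsics apply), "R" (3x3) and "t" (3): a world point X has camera coordinates R X + t. Camera axes: x right, y down, z forward; pixel columns grow to the right and rows downward; lengths in mm; the calibration is good to about 2 mm. A picture is of the moment at which its call begins. There is no depth.
- job.hand_in(): hands the job in; it is judged then, once.
The state is a dict: "time": time; "joint_pos": joint angles; "qd": joint speeds; "joint_efforts": joint torques, N m; "tool_pos": TCP position; "tcp_rot": TCP orientation; "ft_force": force on the tool from outside, world axes, zero at the start; "wrist_torque": the same for the moment, N m; "finger_gap": finger opening in mm; "grip_force": force on a finger pad.
Only numpy, scipy, OpenCV 4.12 (cv2) and the standard library are available. Lean on these libraries where they do the work, as an engineer would, in place of code of your own. Each camera call takes 0.05 s, during which the arm holds its last target. There are 200 camera calls.

### The job

Put the blue spare battery stick on charge: lay it in the channel of the sloping charging stand, brass contact end against the brass spring follower, pushing the follower back so that the stick drops flat onto the channel floor between follower and end stop, and let go. Then swing the hinged retaining rail fully down over the stick and leave it closed. Leave the key bowl, sunglasses case, car fob and torch where they are.

Things in the scene. Friction and masses are not known exactly. Their poses are not given: they have to be found in the camera images.
- stick_center (a point): Centre of the loose battery stick, a blue plastic bar 90 long (its x) x 26 wide (its y) x 24 high (its z) mm, about 130 g, with a brass contact on its +x end and a white band near its -x end. It starts lying flat on the console, its centre 12 mm above it.
- stick_contact (a point): Centre of the brass contact face on the +x end of the battery stick, 45 mm from its centre.
- channel: Channel on the sloping stand. Origin: centre of its floor, about 72 mm above the console. x points up the slope (away from the robot), y along the channel to the spring follower, z square out of the slope, which is tipped 30 degrees towards the robot; the stand is turned about vertical. Floor strip 22 mm wide, 8 mm above the grey plate. Seated, the stick's centre is at x 0 +-2, y 0, z 12 mm.
- end_stop (a point): Middle of the top edge of the orange end stop, a low wall across the channel: inner face at channel y = -45 mm, outer face at -51 mm, top 8 mm above the channel floor. The seated stick's plain end rests against the inner face.
- guides (a point): Point midway between the orange side guides, level with their tops, 10 mm above the channel floor, at channel y = 47 mm. Guides are 30 mm apart inside, 5 mm thick, and stand only at channel y = -45 to -27 and 27 to 67 mm; between, both sides are open for fingers. The orange hinge block fills y = 67 to 89 mm, top 26 mm above the floor.
- follower (a joint): Travel of the spring follower, m: 0 free, 0.022 pushed fully back to channel +y. Brass block 22 mm wide, 1 to 23 mm above the channel floor, face at channel y = 35 mm when free, so a stick held just above stop and guides can push it. 2 N when free, plus 0.35 N per mm. Reads about 0.010 with the stick seated.
- rail (a joint): Angle of the hinged rail, rad: 0 fully closed, lying over the contact half of the stick, along the channel and 1 mm above its top; grows as it swings up and over towards channel +y; opens to 2.45 and stands open between 1.85 and 2.25 at the start. Stiff hinge (about 0.06 N m): stays where it is left.
- rail_hinge (a point): Hinge axis of the rail (parallel to channel x), at channel x = 0, y = 78 mm, z = 28 mm. Its axes are those of the channel.
- rail_tab (a point): Middle of the outer face of the red thumb tab (22 mm wide, 24 mm long) at the free end of the rail, 80 mm along the rail from the hinge axis and 7 mm off its centre line on the side that is on top when closed. The aluminium rail is 14 mm wide, 6 mm thick and reaches 92 mm from the hinge with the tab.
- bowl: Glazed blue ceramic key bowl with a key ring in it, 144 mm across, 55 mm high; origin under its centre. Leave alone.
- case: White sunglasses case, lid closed, 64 (x) x 160 (y) x 49 mm high; origin under its centre. Leave alone.
- fob: Black car fob 66 (x) x 38 (y) x 14 mm high; origin under its centre. Leave alone.
- torch: Aluminium torch lying along its x, 136 mm long, 36 mm high; origin on the console under its middle. Leave alone.
There are look-alikes about, which are no part of the job. What is meant by the part that bears stick_center is not brown, and is the smaller of those in its own colour. Of the things that look like the part that bears channel, the larger one is meant.

How it is judged (in metres and radians):
On the way, in this order (a step that is already met when the one before it is completed fails the run):
1. the stick lies released on the channel floor, contact end against the pushed-back follower, with the rail still open (x of stick_center in the frame of channel between -0.0045 and 0.0045 m and y of stick_center in the frame of channel between -0.004 and 0.004 m and z of stick_center in the frame of channel between 0.008 and 0.015 m and y of stick_contact in the frame of channel above 0.03 m and angle between the z axis of channel and the z axis of stick_center, either way round below 0.12 rad and value of joint follower between 0.006 and 0.014 m and value of joint rail above 0.5 rad and contact force between the fingers and stick below 0.1 N), for 0.2 s.
2. the rail is fully down over the stick (x of stick_center in the frame of channel between -0.0045 and 0.0045 m and y of stick_center in the frame of channel between -0.004 and 0.004 m and z of stick_center in the frame of channel between 0.008 and 0.015 m and y of stick_contact in the frame of channel above 0.03 m and angle between the z axis of channel and the z axis of stick_center, either way round below 0.12 rad and value of joint follower between 0.006 and 0.014 m and value of joint rail below 0.04 rad), for 0.2 s.
At the end, for the whole second after the job is handed in: The stick rests flat in the channel: centre within 4 mm of the middle along it, 4.5 mm across, 8 to 15 mm above its floor, contact end at the follower, which is pushed back 6 to 14 mm; rail closed to under 0.04 rad; bystanders never moved over 20 mm (all of step 2 and linear speed of stick below 0.02 m/s); the robot touches nothing.
It fails at once if the key bowl is moved more than 20 mm (distance of bowl from where it was at the start of the episode above 0.02 m).
It fails at once if the sunglasses case is moved more than 20 mm (distance of case from where it was at the start of the episode above 0.02 m).
It fails at once if the car fob is moved more than 20 mm (distance of fob from where it was at the start of the episode above 0.02 m).
It fails at once if the torch is moved more than 20 mm (distance of torch from where it was at the start of the episode above 0.02 m).
It also fails if it takes over 62 s, if anything falls off the work surface, if the arm or the gripper's body presses on something with over 40 N, if the wrist force passes 120 N, or if a joint passes its speed limit or range.

## Working session

There is one attempt and no reset: what is moved stays moved. The work goes in short steps, Python scripts to look and compute and a tool call to move; the robot and the scene stay as the last step left them, time stands still between calls to the robot, and variables do not carry over. Pictures are saved under pics/ and viewed, at most 10 in all, crops included, and the job is handed in when it is done.

Besides the shell and the picture viewer there is one more tool, called after "Emit:" as name(argument=value, ...), one argument or row to a line, values as JSON. play_rows: Moves the arm, as the interface text tells. Its arguments: {"type":"object","properties":{"motion":{"type":"array","items":{"type":"array","items":{"type":"array","items":{"type":"number"}}}},"jaw":{"type":"number"},"squeeze":{"type":"number"}},"required":["motion"]}

```bash
mkdir -p pics; ls
python3 - <<'E'
from bench import sensors, optics, job, r
import cv2,pickle
for n in("scene","top"):
    d=optics.snapshot(n); pickle.dump(d,open(f"{n}0.pkl","wb"))
    cv2.imwrite(f"pics/{n}0.png",cv2.resize(d["pixels"][...,::-1],(784,588),interpolation=cv2.INTER_CUBIC))
    print(n,d["mtx"],d["k1"],-d["R"].T@d["t"],d["R"])
print(sensors.sense(),r.pinch_z)
E
```

```text
pics
scene [[485.10808998   0.         274.8970288 ]
 [  0.         485.10808998 209.98755705]
 [  0.           0.           1.        ]] 0.05530692740588736 [1036.83492725 -716.70466807 1338.57036362] [[ 0.83482015  0.55050682  0.00418945]
 [ 0.46695825 -0.70405059 -0.53503529]
 [-0.29159099  0.44861454 -0.84481932]]
top [[522.78068143   0.         273.80088865]
 [  0.         522.78068143 214.12525444]
 [  0.           0.           1.        ]] 0.003750304017117455 [ 474.85883414  -37.92526844 1374.7368863 ] [[-0.02344381 -0.99961384 -0.01491853]
 [-0.99427148  0.02486991 -0.10395052]
 [ 0.1042814   0.01239607 -0.99447058]]
{'time': 0.1, 'joint_pos': array([-7.31316503e+01,  7.51336918e+00,  8.53242073e+01, -1.51402333e-03,
        8.72613664e+01, -4.89316848e+00]), 'qd': array([-0.10784577, -0.00778525, -0.10662193, -0.09809497, -0.01485106,
        0.03952053]), 'joint_efforts': array([ 1.72886434e-03, -5.70952106e+01, -5.01942086e+01, -8.32558180e-05,
        8.09845078e-03, -1.33733042e-05]), 'tool_pos': array([ 222.30988629, -556.75090143,  230.31115781]), 'tcp_rot': array([-1.79901289e+02, -6.93298281e-03,  2.17615858e+01]), 'ft_force': array([-0.52218695,  0.21775407, -0.43551053]), 'wrist_torque': array([-0.02679506, -0.03181774, -0.02040689]), 'grip_force': 0.0, 'finger_gap': 85.47921634719874} 18.700000000000003
```

View pics/scene0.png

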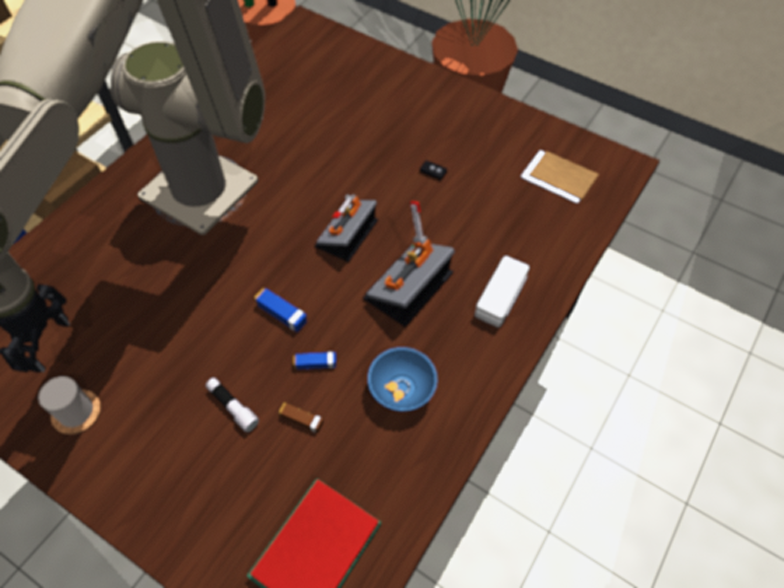

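View pics/top0.png

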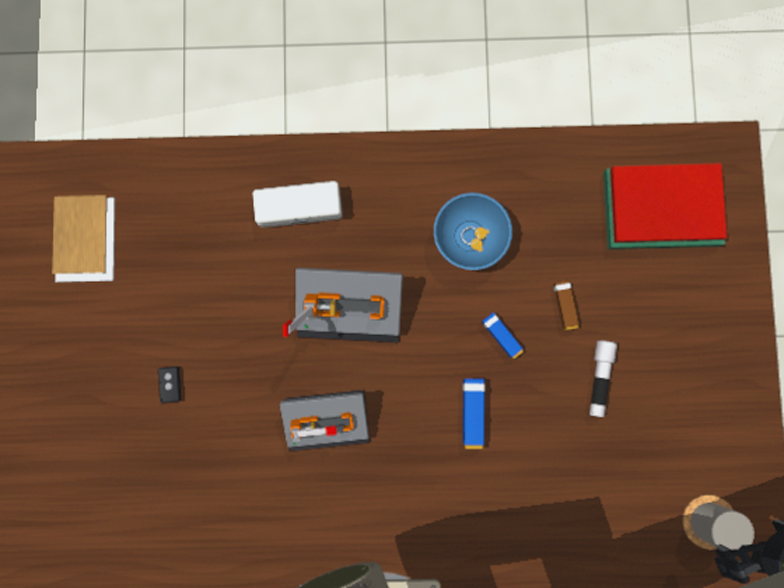

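The scene view shows the small blue stick at about (314,360), with its white band to the right, and the larger stand at about (410,275) with its rail up. In the top view the stick is at (503,336), brass end at lower right, and the stand at (348,305), follower and hinge on the left (world +y). Next I'll measure both and zoom in on the stand.

```bash
cat > h.py <<'E'
import numpy as np,cv2,pickle
from scipy.spatial.transform import Rotation as Ro
def ray(d,uv):
    uv=np.atleast_2d(np.float64(uv)); K=d["mtx"]
    p=(uv-K[:2,2])/np.array([K[0,0],K[1,1]]); q=p.copy()
    for _ in range(20): q=p/(1+d["k1"]*(q**2).sum(1,keepdims=True))
    v=np.c_[q,np.ones(len(q))]@d["R"]; return -d["R"].T@d["t"],v/np.linalg.norm(v,axis=1)[:,None]
def plane(d,uv,z,n=(0,0,1)):   # z: height offset along n
    c,v=ray(d,uv); n=np.array(n); return c+v*((z-c@n)/(v@n))[:,None]
def tri(d1,p1,d2,p2):
    A=np.zeros((3,3));b=np.zeros(3);L=[]
    for d,p in((d1,p1),(d2,p2)):
        c,v=ray(d,p);P=np.eye(3)-np.outer(v[0],v[0]);A+=P;b+=P@c;L.append((c,P))
    X=np.linalg.solve(A,b); return X,[np.linalg.norm(P@(X-c)) for c,P in L]
def proj(d,X):
    x=np.atleast_2d(X)@d["R"].T+d["t"]; q=x[:,:2]/x[:,2:]; q=q*(1+d["k1"]*(q**2).sum(1,keepdims=True))
    return q*[d["mtx"][0,0],d["mtx"][1,1]]+d["mtx"][:2,2]
def hsv(d): return cv2.cvtColor(d["pixels"],cv2.COLOR_RGB2HSV)
def blobs(m,amin=8):
    n,l,s,c=cv2.connectedComponentsWithStats(m.astype(np.uint8)); return [(s[i],c[i],l==i) for i in range(1,n) if s[i,4]>=amin]
E
python3 - <<'E'
from h import *
for n,(x0,y0,w,h) in {"scene":(250,130,90,110),"top":(190,180,110,70)}.items():
    d=pickle.load(open(n+"0.pkl","rb")); H=hsv(d); 
    c=d["pixels"][y0:y0+h,x0:x0+w,::-1]; s=5 if n=="scene" else 7
    cv2.imwrite(f"pics/{n}_c.png",cv2.resize(c,None,fx=s,fy=s,interpolation=cv2.INTER_CUBIC))
    m=(abs(H[...,0].astype(int)-113)<9)&(H[...,1]>170)&(H[...,2]>90)
    for s_,c_,l in blobs(m,60):
        ys,xs=np.nonzero(l); P=plane(d,np.c_[xs,ys],24)[:,:2]
        rc=cv2.minAreaRect(P.astype(np.float32)); print(n,s_[4],c_.round(1),rc)
    m=(H[...,0]<14)&(H[...,1]>190)&(H[...,2]>150)
    for s_,c_,l in blobs(m,15): print("or",s_,c_.round(1))
E
```

```text
scene 276 [197.1 217.6] ((392.5028076171875, -178.50967407226562), (36.52578353881836, 87.5968017578125), 87.38154602050781)
scene 173 [221.9 256.6] ((541.703369140625, -245.79547119140625), (60.39954376220703, 27.51188850402832), 37.03971862792969)
or [250 142   7  12  33] [253.1 147.5]
or [297 172  11  18  69] [302.7 180.8]
or [276 199   7   5  16] [278.2 201.5]
or [ 180  344   89   76 3976] [225.6 387.3]
top 265 [360.3 241.3] ((540.5437622070312, -242.4353790283203), (65.50502014160156, 26.674680709838867), 37.31264877319336)
top 548 [338.1 298.1] ((397.56414794921875, -179.80288696289062), (35.76390838623047, 91.18978881835938), 87.9982681274414)
or [ 438  117   81   55 4189] [477.7 144. ]
or [202 231   3  10  28] [203.1 235.5]
or [233 305   7   6  35] [236.1 307.1]
```

View pics/scene_c.png

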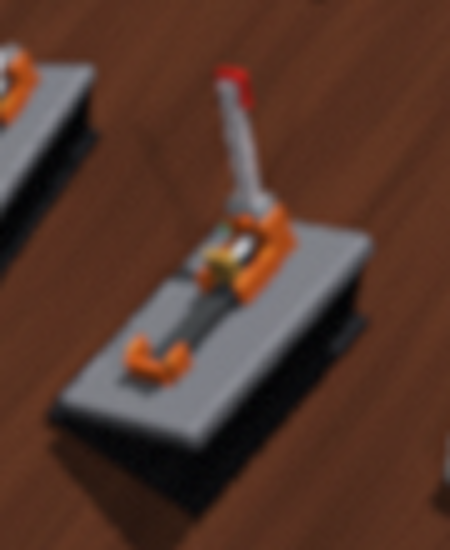

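View pics/top_c.png

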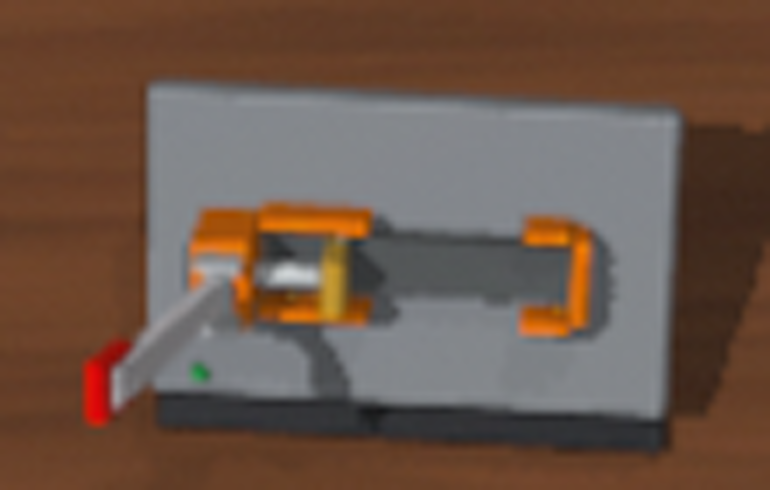

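The crops show the stand clearly. In the top crop the end stop is at about (580,275), brass follower face at (347,280), near guide lower edges at rows 320–332, and red tab at (105,385). I'll take subpixel edge crossings on orangeness (R−B) and fit the stand pose.

```bash
cat > stand.py <<'E'
from h import *
from scipy.optimize import least_squares
d=pickle.load(open("top0.pkl","rb")); im=d["pixels"].astype(float); O=im[...,0]-im[...,2]
def cross(p,a,b,lev): # last index going a->b where p crosses below lev
    s=1 if b>a else -1
    for i in range(a,b,s):
        if p[i]>=lev>p[i+s]: return i+s*(p[i]-lev)/(p[i]-p[i+s])
    return np.nan
near=[(c,cross(O[:,c],r0,r0+8,80)) for c,r0 in [(231,223),(233,223),(235,223),(237,223),(239,223),(267,224),(268,224),(269,224),(270,224)]]
far=[(c,cross(O[:,c],r0,r0-8,80)) for c,r0 in [(229,212),(231,212),(233,212),(235,212),(237,212),(239,212),(267,213),(268,213)]]
stopR=[(cross(O[r],272,280,80),r) for r in (214,216,218,220,222,224)]
stopL=[(cross(O[r],272,266,80),r) for r in (217,218,219,220,221)]
folR=[(cross(O[r],237,244,50),r) for r in (217,218,219,220,221)]
for k in("near","far","stopR","stopL","folR"): print(k,np.round(eval(k),2).tolist())
def frame(yaw): return Ro.from_euler("z",yaw).as_matrix()@Ro.from_euler("y",-30,degrees=True).as_matrix()
def chan(o,Rc,uv,z):
    n=Rc[:,2]; return (plane(d,uv,o@n+z,n)-o)@Rc
def res(p,sep=False):
    o=np.array([p[0],p[1],72.]);Rc=frame(p[2])
    f=lambda L,z,k,v:chan(o,Rc,np.array([q for q in L if np.isfinite(q).all()]),z)[:,k]-v
    L=[f(near,10,0,-20),f(far,-8,0,20),f(stopR,8,1,-51),f(stopL,8,1,-45),f(folR,20,1,35)]
    return L if sep else np.concatenate(L)
if __name__=="__main__":
    c0=plane(d,[[253,220]],72)[0]
    s=least_squares(res,[c0[0],c0[1],0],loss="soft_l1"); print(s.x,np.degrees(s.x[2]))
    for q in res(s.x,True): print(q.round(1))
    o=np.array([s.x[0],s.x[1],72.]);Rc=frame(s.x[2])
    e=pickle.load(open("scene0.pkl","rb"))
    # red tab in both views; check height with it
    P=[]
    for v,(x0,y0,x1,y1) in ((e,(285,140,310,155)),(d,(198,225,212,245))):
        M=v["pixels"].astype(int); m=(M[...,0]>130)&(M[...,1]<60)&(M[...,2]<70); q=np.zeros_like(m); q[y0:y1,x0:x1]=m[y0:y1,x0:x1]
        ys,xs=np.nonzero(q); P.append([xs.mean(),ys.mean()]); print(len(xs),P[-1])
    X,er=tri(e,P[0],d,P[1]); X=np.array(X); Xc=(X-o)@Rc; print("tab",X,er,"chan",Xc,"ang",np.degrees(np.arctan2(Xc[2]-28,78-Xc[1])))
    np.savez("stand.npz",o=o,R=Rc)
    # projections into the scene crop for check
    for nm,c in {"stop top mid":(0,-48,8),"stop corner far":(15,-51,8),"hinge":(0,78,28),"fol top":(0,35,23)}.items():
        w=o+Rc@np.array(c); print(nm,w.round(1),(proj(e,w)[0]-[250,130])*5,(proj(d,w)[0]-[190,180])*7)
E
python3 stand.py
```

```text
near [[231.0, 225.63], [233.0, 225.69], [235.0, 225.7], [237.0, 225.68], [239.0, 225.76], [267.0, 227.51], [268.0, 227.52], [269.0, 227.57], [270.0, 227.61]]
far [[229.0, 208.53], [231.0, 208.76], [233.0, 208.86], [235.0, 209.15], [237.0, 209.23], [239.0, 209.25], [267.0, 210.55], [268.0, 210.56]]
stopR [[273.88, 214.0], [273.97, 216.0], [273.8, 218.0], [273.76, 220.0], [273.65, 222.0], [273.6, 224.0]]
stopL [[271.14, 217.0], [271.07, 218.0], [270.94, 219.0], [270.73, 220.0], [270.68, 221.0]]
folR [[239.07, 217.0], [239.25, 218.0], [239.21, 219.0], [239.19, 220.0], [239.36, 221.0]]
[ 6.02799353e+02  2.93820199e+01 -6.85870698e-02] -3.9297496291157423
[1.1 1.1 1.4 1.7 1.7 0.2 0.3 0.3 0.3]
[-0.3 -0.7 -0.8 -1.3 -1.3 -1.1 -1.4 -1.3]
[ 0.1 -0.2  0.  -0.1  0.  -0. ]
[0.7 0.8 1.  1.5 1.5]
[-0.6 -1.1 -1.  -1.  -1.4]
13 [np.float64(296.46153846153845), np.float64(145.15384615384616)]
45 [np.float64(203.73333333333332), np.float64(234.6)]
tab [557.77861881 140.31388613 169.83159332] [np.float64(0.14816307325045344), np.float64(0.14816307325029815)] chan [  3.43438527 107.58562661 110.98335021] ang 109.62241435269729
stop top mid [595.5 -18.2  78.9] [141.90647551 361.47527876] [577.65389946 281.67415445]
stop corner far [608.3 -22.1  86.4] [155.90733971 368.76274918] [587.41698869 243.57589244]
hinge [594.2 108.2  96.2] [248.82432114 207.57127594] [217.27578748 289.81999271]
fol top [593.7  65.1  91.9] [211.90638249 256.98591486] [340.75752636 289.18692768]
```

The stand fit is consistent to about 1.5 mm: channel origin near (603, 29, 72), yaw about −4°, rail open about 110°. Next, the stick ends along its axis.

Run:
```python
from h import *
from scipy.ndimage import map_coordinates as mc
for n,c0,a in (("top",(540.5,-242.4),37.3),("scene",(541.7,-245.8),37.0)):
    d=pickle.load(open(n+"0.pkl","rb")); u=np.array([np.cos(np.radians(a)),np.sin(np.radians(a))]); v=np.array([-u[1],u[0]])
    s=np.arange(-60,70,4.)
    X=np.array([[*(np.array(c0)+t*u+w*v),24] for t in s for w in(-6,0,6)]); q=proj(d,X)
    I=np.stack([mc(d["pixels"][...,k].astype(float),[q[:,1],q[:,0]],order=1) for k in range(3)],1).reshape(len(s),3,3).mean(1)
    print(n,[(int(t),*map(int,i)) for t,i in zip(s,I)])
```

```text
top [(-60, 98, 60, 39), (-56, 100, 62, 39), (-52, 100, 62, 39), (-48, 99, 62, 40), (-44, 89, 55, 36), (-40, 121, 90, 37), (-36, 173, 144, 101), (-32, 48, 111, 208), (-28, 35, 110, 214), (-24, 36, 110, 214), (-20, 35, 110, 214), (-16, 36, 110, 214), (-12, 36, 111, 214), (-8, 36, 111, 214), (-4, 36, 111, 214), (0, 36, 110, 214), (4, 35, 111, 214), (8, 36, 110, 214), (12, 36, 110, 214), (16, 37, 111, 214), (20, 35, 110, 214), (24, 35, 111, 214), (28, 37, 111, 214), (32, 46, 115, 215), (36, 186, 204, 230), (40, 231, 235, 237), (44, 172, 195, 229), (48, 44, 110, 207), (52, 83, 70, 93), (56, 105, 65, 41), (60, 105, 65, 42), (64, 106, 66, 42), (68, 107, 66, 42)]
scene [(-60, 81, 45, 29), (-56, 81, 44, 29), (-52, 82, 44, 30), (-48, 82, 45, 30), (-44, 85, 48, 29), (-40, 117, 78, 42), (-36, 139, 110, 112), (-32, 90, 108, 191), (-28, 47, 100, 211), (-24, 41, 99, 211), (-20, 42, 99, 210), (-16, 43, 99, 210), (-12, 43, 100, 210), (-8, 43, 99, 210), (-4, 44, 100, 210), (0, 45, 101, 212), (4, 45, 102, 213), (8, 46, 103, 214), (12, 46, 104, 215), (16, 47, 104, 215), (20, 47, 105, 216), (24, 46, 104, 215), (28, 46, 103, 215), (32, 96, 133, 221), (36, 209, 218, 239), (40, 244, 244, 247), (44, 211, 219, 241), (48, 105, 135, 216), (52, 56, 68, 135), (56, 76, 47, 51), (60, 86, 47, 29), (64, 88, 49, 32), (68, 89, 50, 32)]
```

Emit:
play_rows(
  motion=[
    [[0, 0, -1, 0, 0, -8], [0, 0, -1, 0, 0, -16], [0, 0, -1, 0, 0, -24], [0, 0, -1, 0, 0, -32], [0, 0, -1, 0, 0, -40]],
  ],
  jaw=0.8,
  squeeze=40,
)

```text
time: 0.6
tool_pos: [222.4, -556.9, 240.7]
tcp_rot: [-180.0, -0.0, 62.1]
ft_force: [-0.3, -0.3, 0.4]
finger_gap: 68.6
grip_force: 0.0
```

```bash
cat > go.py <<'E'
# usage: go.py x y z yaw [tilt] : tool shift(cm)/rotvec(deg) from the measured pose to the target; yaw of tool x, tilt 0 down
import sys
from h import *
from bench import sensors
def target_R(yaw,tilt=0):
    R=Ro.from_euler("xyz",[180,0,yaw],degrees=True)
    return Ro.from_rotvec(0*np.ones(3))*R
def rel(p,R):
    s=sensors.sense(); R0=Ro.from_euler("xyz",s["tcp_rot"],degrees=True)
    return (R0.inv().apply(np.array(p)-s["tool_pos"])/10).round(2),(R0.inv()*R).as_rotvec(degrees=True).round(1),s["joint_pos"].round(1)
if __name__=="__main__":
    a=list(map(float,sys.argv[1:])); print(*rel(a[:3],target_R(a[3])))
E
python3 go.py 545.5 -240.8 150 100; python3 go.py 545.5 -240.8 150 213
```

```text
[43.05 13.76  9.09] [ -0.   -0.1 -37.9] [-73.1   7.3  84.5  -0.   88.3 -45.2]
[43.05 13.76  9.09] [ 0.000e+00 -1.000e-01 -1.509e+02] [-73.1   7.3  84.5  -0.   88.3 -45.2]
```

Emit:
play_rows(
  motion=[
    [[4.3, 1.4, 0, 0, 0, -8], [8.6, 2.8, 0, 0, 0, -16], [12.9, 4.1, 0, 0, 0, -24], [17.2, 5.5, 0, 0, 0, -32], [21.5, 6.9, 0, 0, 0, -40]],
  ],
)

```text
time: 1.1
tool_pos: [385.8, -398.9, 240.9]
tcp_rot: [-180.0, -0.0, 102.1]
ft_force: [0.5, -0.0, -0.5]
finger_gap: 68.3
grip_force: 0.0
```

```bash
python3 go.py 545.5 -240.8 150 213
```

```text
[12.12 18.93  9.09] [   0.    -0.  -110.9] [-51.3   0.3  91.8   0.   88.  -63.3]
```

Emit:
play_rows(
  motion=[
    [[2.4, 3.8, 1, 0, 0, -8.5], [4.8, 7.6, 2, 0, 0, -17], [7.2, 11.4, 3, 0, 0, -25.5], [9.7, 15.2, 4, 0, 0, -34], [12.1, 18.9, 5, 0, 0, -42.5]],
  ],
)

```text
time: 1.6
tool_pos: [546.2, -241.8, 190.4]
tcp_rot: [-180.0, -0.0, 144.6]
ft_force: [-0.8, 0.4, -0.3]
finger_gap: 68.2
grip_force: 0.0
```

Emit:
play_rows(
  motion=[
    [[0, 0, 0.8, 0, 0, -8.5], [0, 0, 1.6, 0, 0, -17], [0, 0, 2.4, 0, 0, -25.5], [0, 0, 3.2, 0, 0, -34], [0, 0, 4, 0, 0, -42.5]],
  ],
)

```text
time: 2.1
tool_pos: [545.0, -243.2, 150.3]
tcp_rot: [180.0, -0.1, -172.9]
ft_force: [-0.3, 0.0, -0.1]
finger_gap: 68.5
grip_force: 0.0
```

Emit:
play_rows(
  motion=[
    [[0, 0, 1, 0, 0, -8.5], [0, 0, 3, 0, 0, -17], [0, 0, 5, 0, 0, -25], [0, 0, 5, 0, 0, -25]],
  ],
)

```text
time: 2.5
tool_pos: [542.8, -242.1, 97.3]
tcp_rot: [179.7, -0.2, -148.1]
ft_force: [-0.3, 0.2, -0.3]
finger_gap: 68.1
grip_force: 0.0
```

```bash
python3 go.py 545.5 -240.8 30 213
```

```text
[-0.32 -0.07  6.73] [ 0.3 -0.2 -1.1] [ -29.    12.7   93.7   -0.    73.9 -150.9]
```

Emit:
play_rows(
  motion=[
    [[-0.3, -0.1, 4, 0, 0, 0.5], [-0.3, -0.1, 7, 0, 0, 0.5], [-0.3, -0.1, 9, 0, 0, 0.5], [-0.3, -0.1, 9.5, 0, 0, 0.5], [-0.3, -0.1, 9.5, 0, 0, 0.5]],
  ],
)

```text
time: 3.0
tool_pos: [548.2, -242.6, 6.2]
tcp_rot: [179.9, -0.0, -148.9]
ft_force: [-0.0, -0.2, -0.1]
finger_gap: 68.4
grip_force: 0.0
```

Emit:
play_rows(
  motion=[
    [[0, 0, 0, 0, 0, 0], [0, 0, 0, 0, 0, 0], [0, 0, 0, 0, 0, 0], [0, 0, 0, 0, 0, 0], [0, 0, 0, 0, 0, 0]],
  ],
  jaw=0,
)

```text
time: 3.5
tool_pos: [549.7, -243.4, 8.2]
tcp_rot: [-179.9, 0.1, -148.8]
ft_force: [-0.8, 0.8, 6.7]
finger_gap: 25.3
grip_force: 39.9
```

Emit:
play_rows(
  motion=[
    [[0, 0, 0, 0, 0, 0], [0, 0, 0, 0, 0, 0], [0, 0, 0, 0, 0, 0], [0, 0, 0, 0, 0, 0], [0, 0, 0, 0, 0, 0]],
  ],
)

```text
time: 4.0
tool_pos: [549.7, -243.4, 8.2]
tcp_rot: [-179.9, 0.1, -148.8]
ft_force: [-0.8, 0.7, 7.0]
finger_gap: 25.1
grip_force: 39.9
```

Emit:
play_rows(
  motion=[
    [[0, 0, -3, 0, 0, 0], [0, 0, -7, 0, 0, 8], [0, 0, -11, 0, 0, 16], [0, 0, -15, 0, 0, 24], [0, 0, -18, 0, 0, 32]],
  ],
)

```text
time: 4.5
tool_pos: [549.1, -243.2, 189.9]
tcp_rot: [-179.9, 0.2, 178.9]
ft_force: [0.7, -1.2, -1.4]
finger_gap: 25.3
grip_force: 39.2
```

Emit:
play_rows(
  motion=[
    [[0, 0, 0, 0, 0, 8.5], [0, 0, 0, 0, 0, 17], [0, 0, 0, 0, 0, 25.5], [0, 0, 0, 0, 0, 34], [0, 0, 0, 0, 0, 42.5]],
  ],
)

```text
time: 5.0
tool_pos: [548.4, -242.8, 186.6]
tcp_rot: [180.0, 0.0, 136.4]
ft_force: [-0.2, 0.5, -0.3]
finger_gap: 25.0
grip_force: 39.2
```

```bash
cat > ch.py <<'E'
# ch.py cx cy cz : shift/turn to bring the TCP to a channel-frame point, tool z = -channel z, tool x = channel y
import sys
from go import *
S=np.load("stand.npz"); o,Rc=S["o"],S["R"]
RT=Ro.from_matrix(np.c_[Rc[:,1],Rc[:,0],-Rc[:,2]])
if __name__=="__main__":
    a=list(map(float,sys.argv[1:])); p=o+Rc@np.array(a); print(p.round(1)); print(*rel(p,RT))
    s=sensors.sense(); print("now in chan",((s["tool_pos"]-o)@Rc).round(1),"F chan",(s["ft_force"]@Rc).round(1),"rot err",(RT.inv()*Ro.from_euler("xyz",s["tcp_rot"],degrees=True)).as_rotvec(degrees=True).round(1))
E
python3 ch.py 0 -16 100
```

```text
[551.8  16.8 158.6]
[17.66 19.04  2.8 ] [-28.  -13.1  49.1] [-28.8   8.8  88.5  -0.   82.7 -75.2]
now in chan [  26.4 -275.2  117.1] F chan [-0.3  0.5 -0.1] rot err [ 28.   13.1 -49.1]
```

Emit:
play_rows(
  motion=[
    [[2.2, 2.4, 0, -3.5, -1.6, 6.1], [4.4, 4.8, 0, -7, -3.3, 12.3], [6.6, 7.1, 0, -10.5, -4.9, 18.4], [8.8, 9.5, 0, -14, -6.6, 24.6], [11, 11.9, 0, -17.5, -8.2, 30.7]],
  ],
)

```text
time: 5.5
tool_pos: [549.7, -79.9, 186.8]
tcp_rot: [161.0, 3.1, 104.9]
ft_force: [-0.3, -0.2, -1.2]
finger_gap: 24.9
grip_force: 39.2
```

```bash
python3 ch.py 0 -16 80
```

```text
[561.8  16.2 141.3]
[9.2  2.12 5.02] [-10.3  -5.1  18.5] [-18.8 -16.  114.4   8.9  64.3 -36.9]
now in chan [  18.  -112.6  122.1] F chan [-0.8 -0.2 -0.9] rot err [ 10.3   5.1 -18.5]
```

Emit:
play_rows(
  motion=[
    [[2.8, 0.5, 1, -3.4, -1.7, 6.2], [5.8, 1.2, 2.5, -6.9, -3.4, 12.3], [9.2, 2.1, 4, -10.3, -5.1, 18.5], [9.2, 2.1, 5, -10.3, -5.1, 18.5], [9.2, 2.1, 5, -10.3, -5.1, 18.5]],
  ],
)

```text
time: 6.0
tool_pos: [559.1, 17.1, 138.5]
tcp_rot: [150.4, 0.1, 86.5]
ft_force: [-0.6, 0.2, -0.9]
finger_gap: 24.8
grip_force: 39.2
```

```bash
python3 ch.py 0 -16 50
python3 - <<'E'
from h import *
from bench import optics
import cv2
I=[]
for n,(x0,y0,w,h) in {"scene":(250,120,80,100),"top":(190,170,110,100)}.items():
    d=optics.snapshot(n); pickle.dump(d,open(n+"1.pkl","wb"))
    I.append(cv2.resize(d["pixels"][y0:y0+h,x0:x0+w,::-1],None,fx=4,fy=4,interpolation=cv2.INTER_CUBIC))
cv2.imwrite("pics/b1.png",np.hstack(I))
E
```

```text
[576.8  15.1 115.3]
[-0.09  0.4   2.89] [-0.4 -0.1  0.4] [ -3.4 -22.5 127.6  -0.3  45.3   0.3]
now in chan [ -3.8 -15.2  78.9] F chan [-0.9  0.1 -0.5] rot err [ 0.4  0.1 -0.4]
```

View pics/b1.png

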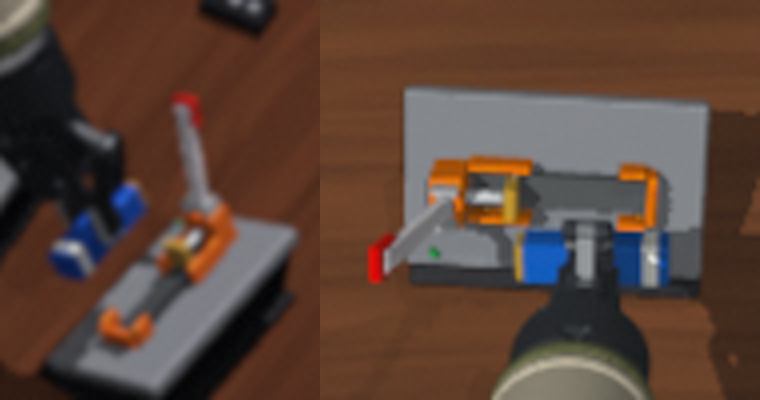

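The crops show the stick held parallel above and in front of the channel, brass end on the left toward the follower (right half: brass about (517,258), plain end about (667,258)). I'll measure its edges against the channel frame.

```bash
cat > st.py <<'E'
# st.py k cz : stick edges in the channel frame from topK picture, stick centre assumed at channel height cz
import sys
from h import *
S=np.load("stand.npz"); o,Rc=S["o"],S["R"]; n=Rc[:,2]
k,cz=sys.argv[1],float(sys.argv[2]); d=pickle.load(open(f"top{k}.pkl","rb")); I=d["pixels"].astype(float)
B=I[...,2]-I[...,0]
m=(B>70); m[:150]=0; b=max(blobs(m,20),key=lambda q:q[0][4] if 200<q[1][0]<300 and q[1][1]<300 else 0)
print("blob",b[0],b[1].round(1))
f=lambda uv,z:(plane(d,uv,o@n+z,n)-o)@Rc
def x(p,a,s,lev):
    i=a
    while not(p[i]>=lev>p[i+s]): i+=s
    return i+s*(p[i]-lev)/(p[i]-p[i+s])
cols=[c for c in list(range(242,250))+list(range(264,270))]
r0=int(round(b[1][1]))
lo=np.array([(c,x(B[:,c],r0,1,75)) for c in cols]); up=np.array([(c,x(B[:,c],r0,-1,75)) for c in cols])
print("lower edge x(z top)",f(lo,cz+12)[:,0].round(1),"-> centre",(np.median(f(lo,cz+12)[:,0])+13).round(1))
print("upper edge x(z bot)",f(up,cz-12)[:,0].round(1),"-> centre",(np.median(f(up,cz-12)[:,0])-13).round(1))
for r in (r0-2,r0,r0+2):
    print("row",r,"L",[(c,*map(int,I[r,c])) for c in range(235,243)],"R",[(c,*map(int,I[r,c])) for c in range(270,281)])
rr=np.array([[238,r0],[277,r0]]); print("y per col", f(rr,cz+12)[:,1])
E
python3 st.py 1 82.7
```

```text
blob [241 228  11  13 126] [245.5 233.9]
lower edge x(z top) [-15.9 -15.9 -15.7 -15.6 -15.5 -15.4 -15.  -11.3  -1.6 -11.9 -12.3 -12.1
 -12.2 -12.1] -> centre -0.7
upper edge x(z bot) [6.8 6.8 7.  7.1 7.2 7.2 7.3 7.5 1.5 7.8 7.4 8.  8.2 2.6] -> centre -5.8
row 232 L [(235, 75, 79, 81), (236, 75, 78, 81), (237, 77, 79, 82), (238, 122, 106, 74), (239, 178, 141, 55), (240, 126, 121, 132), (241, 44, 96, 180), (242, 18, 92, 190)] R [(270, 117, 125, 140), (271, 151, 153, 152), (272, 156, 158, 154), (273, 158, 160, 156), (274, 102, 113, 138), (275, 34, 69, 124), (276, 24, 63, 123), (277, 61, 73, 98), (278, 79, 82, 87), (279, 82, 84, 87), (280, 83, 85, 88)]
row 234 L [(235, 77, 79, 81), (236, 78, 79, 82), (237, 78, 80, 83), (238, 121, 106, 76), (239, 178, 140, 56), (240, 126, 120, 130), (241, 45, 96, 180), (242, 22, 93, 190)] R [(270, 95, 108, 131), (271, 139, 143, 145), (272, 212, 214, 209), (273, 207, 209, 203), (274, 121, 133, 160), (275, 29, 68, 126), (276, 18, 60, 119), (277, 61, 72, 97), (278, 79, 82, 87), (279, 82, 84, 87), (280, 82, 84, 87)]
row 236 L [(235, 81, 82, 86), (236, 71, 74, 76), (237, 72, 73, 76), (238, 107, 95, 71), (239, 175, 138, 55), (240, 133, 123, 120), (241, 54, 97, 178), (242, 16, 92, 189)] R [(270, 95, 109, 132), (271, 139, 143, 144), (272, 149, 151, 147), (273, 151, 152, 149), (274, 94, 108, 139), (275, 27, 79, 158), (276, 18, 68, 136), (277, 62, 72, 97), (278, 79, 82, 87), (279, 83, 85, 88), (280, 81, 83, 86)]
y per col [ 29.63917949 -61.57783441]
```

Emit:
play_rows(
  motion=[
    [[0, 0.2, 1, 0, 0, 0.7], [0, 0.4, 2.5, -0.4, 0, 1.4], [0, 0.4, 4, -0.4, 0, 1.4], [0, 0.4, 5, -0.4, 0, 1.4], [0, 0.4, 5, -0.4, 0, 1.4]],
  ],
)

```text
time: 6.6
tool_pos: [589.5, 11.9, 99.1]
tcp_rot: [149.9, -0.5, 85.0]
ft_force: [0.2, 0.6, -0.7]
finger_gap: 25.1
grip_force: 39.2
```

```bash
python3 ch.py 0 -16 22
python3 - <<'E'
from h import *
from bench import optics
for n in("scene","top"):
    d=optics.snapshot(n); pickle.dump(d,open(n+"2.pkl","wb"))
E
python3 st.py 2 34
```

```text
[590.7  14.2  91.1]
[ 0.23 -0.31  0.75] [ 0.1  0.1 -1.2] [ -3.7 -13.6 125.3  -0.3  38.2   1.6]
now in chan [  3.  -18.4  29.5] F chan [-0.2  0.6 -0.7] rot err [-0.1 -0.1  1.2]
blob [244 216  11  13 120] [248.5 222.2]Traceback (most recent call last):
  File "st.py", line 16, in <module>
    lo=np.array([(c,x(B[:,c],r0,1,75)) for c in cols]); up=np.array([(c,x(B[:,c],r0,-1,75)) for c in cols])
                    ~^^^^^^^^^^^^^^^^
  File "st.py", line 12, in x
    while not(p[i]>=lev>p[i+s]): i+=s
              ~^^^
IndexError: index 420 is out of bounds for axis 0 with size 420
```

Emit:
play_rows(
  motion=[
    [[0, -0.15, 0.3, 0, 0, 0], [0, -0.3, 0.5, 0, 0, 0], [0, -0.3, 0.5, 0, 0, 0]],
  ],
)

```text
time: 7.0
tool_pos: [588.9, 13.4, 93.4]
tcp_rot: [149.8, -0.6, 85.1]
ft_force: [-0.4, 0.1, -0.8]
finger_gap: 24.9
grip_force: 39.2
```

```bash
sed -i 's/^cols=.*/cols=list(range(245,252))+[266,267,268]/; s/^    while not.*/    while i<419 and not(p[i]>=lev>p[i+s]): i+=s\n    if i>=419: return np.nan/' st.py; sed -i 's/np.median(/np.nanmedian(/g' st.py
python3 ch.py 0 -16 22
python3 - <<'E'
from h import *
from bench import optics
I=[]
for n,(x0,y0,w,h) in {"scene":(265,140,60,75),"top":(195,190,90,75)}.items():
    d=optics.snapshot(n); pickle.dump(d,open(n+"2.pkl","wb"))
    I.append(cv2.resize(d["pixels"][y0:y0+h,x0:x0+w,::-1],None,fx=5,fy=5,interpolation=cv2.INTER_CUBIC))
cv2.imwrite("pics/b2.png",np.hstack(I))
E
python3 st.py 2 28
```

```text
[590.7  14.2  91.1]
[0.09 0.03 0.29] [ 0.2  0.  -1.1] [ -3.6 -13.2 125.7  -0.3  37.3   1.7]
now in chan [ -0.3 -16.9  24.9] F chan [-0.7  0.1 -0.5] rot err [-0.2 -0.   1.1]
blob [243 217  12  13 131] [247.9 222.8]
lower edge x(z top) [-12.6 -12.7 -12.8 -12.7 -12.6 -12.5 -10.8  -1.1 -10.5 -10.8] -> centre 0.5
upper edge x(z bot) [10.5 10.7 10.7 10.8 10.6 10.5 10.5  7.2  9.3  9.4] -> centre -2.5
row 221 L [(235, 134, 102, 63), (236, 180, 140, 52), (237, 194, 151, 50), (238, 164, 128, 44), (239, 106, 84, 42), (240, 69, 59, 50), (241, 140, 113, 54), (242, 151, 121, 50)] R [(270, 17, 58, 112), (271, 50, 72, 110), (272, 119, 123, 127), (273, 135, 137, 134), (274, 136, 138, 134), (275, 105, 113, 122), (276, 54, 73, 109), (277, 19, 56, 110), (278, 57, 68, 93), (279, 78, 81, 87), (280, 81, 84, 87)]
row 223 L [(235, 156, 97, 16), (236, 184, 139, 44), (237, 191, 149, 49), (238, 160, 125, 43), (239, 123, 81, 20), (240, 117, 60, 10), (241, 158, 110, 26), (242, 156, 120, 46)] R [(270, 16, 58, 117), (271, 46, 75, 121), (272, 130, 134, 140), (273, 200, 202, 197), (274, 228, 229, 225), (275, 156, 163, 174), (276, 47, 74, 122), (277, 21, 62, 122), (278, 57, 70, 97), (279, 79, 82, 87), (280, 81, 84, 87)]
row 225 L [(235, 193, 114, 20), (236, 183, 124, 38), (237, 188, 129, 35), (238, 165, 107, 20), (239, 157, 86, 10), (240, 151, 79, 10), (241, 175, 119, 28), (242, 161, 122, 45)] R [(270, 16, 59, 116), (271, 46, 76, 122), (272, 131, 136, 141), (273, 149, 151, 147), (274, 151, 152, 149), (275, 106, 128, 171), (276, 45, 89, 159), (277, 17, 65, 131), (278, 62, 73, 98), (279, 79, 82, 86), (280, 81, 84, 87)]
y per col [ 35.0226676  -59.84701471]
```

View pics/b2.png

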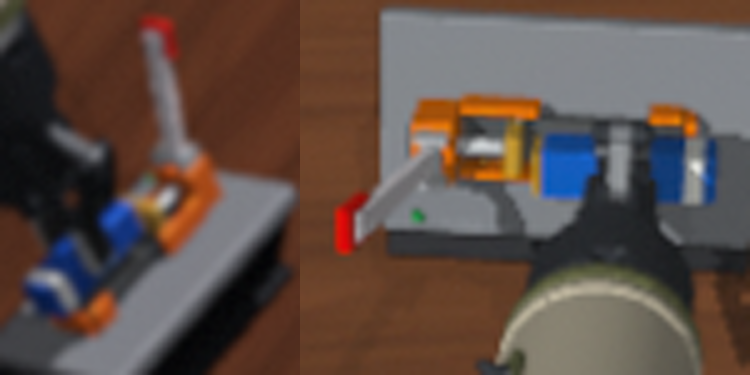

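The left half (scene) shows the stick just above the channel. The right half (top) shows brass at about (537,165), just short of the follower at (515,150), parallel to the channel and roughly centred. I'll go down to just above the guides and push in +y.

Emit:
play_rows(
  motion=[
    [[0, 0.1, 0.2, 0, 0, 0], [0.5, 0.1, 0.4, 0, 0, 0], [1, 0.1, 0.4, 0, 0, 0], [1.5, 0.1, 0.4, 0, 0, 0], [2.1, 0.1, 0.4, 0, 0, 0]],
  ],
)

```text
time: 7.6
tool_pos: [593.8, 34.0, 90.8]
tcp_rot: [149.8, -0.5, 85.1]
ft_force: [-0.8, -7.2, -0.7]
finger_gap: 25.1
grip_force: 39.0
```

Emit:
play_rows(
  motion=[
    [[0, 0, 0, 0, 0, 0], [0, 0, 0, 0, 0, 0]],
  ],
)

```text
time: 7.8
tool_pos: [593.8, 34.0, 90.7]
tcp_rot: [149.8, -0.5, 85.1]
ft_force: [-0.0, -6.7, -1.2]
finger_gap: 25.2
grip_force: 38.9
```

```bash
python3 ch.py 0 4 8
python3 - <<'E'
from h import *
from bench import optics
d=optics.snapshot("top"); pickle.dump(d,open("top3.pkl","wb"))
E
python3 st.py 3 24.5
```

```text
[599.1  33.6  78.9]
[ 0.   -0.13  1.29] [ 0.2  0.  -1.1] [ -0.6 -11.7 124.7  -2.9  36.8   6.2]
now in chan [ 1.3  3.9 20.9] F chan [-0.2 -6.7 -1.2] rot err [-0.2 -0.   1.1]
blob [235 215  11  13 119] [239.4 221. ]Traceback (most recent call last):
  File "st.py", line 17, in <module>
    lo=np.array([(c,x(B[:,c],r0,1,75)) for c in cols]); up=np.array([(c,x(B[:,c],r0,-1,75)) for c in cols])
                                                                        ~^^^^^^^^^^^^^^^^^
  File "st.py", line 12, in x
    while i<419 and not(p[i]>=lev>p[i+s]): i+=s
                        ~^^^
IndexError: index -421 is out of bounds for axis 0 with size 420
```

Emit:
play_rows(
  motion=[
    [[0, -0.1, 0.1, 0, 0, 0], [0, -0.1, 0.2, 0, 0, 0], [0, -0.1, 0.4, 0, 0, 0], [0, -0.1, 0.5, 0, 0, 0], [0, -0.1, 0.5, 0, 0, 0]],
  ],
)

```text
time: 8.35
tool_pos: [595.8, 33.6, 86.3]
tcp_rot: [149.8, -0.5, 85.1]
ft_force: [-1.1, -6.7, 1.6]
finger_gap: 24.9
grip_force: 39.1
```

```bash
python3 ch.py 0 4 8
```

```text
[599.1  33.6  78.9]
[ 0.02 -0.09  0.8 ] [ 0.2  0.  -1.1] [ -0.6 -10.9 124.6  -2.9  36.1   6.3]
now in chan [ 0.8  3.7 16. ] F chan [ 0.3 -6.7  1.7] rot err [-0.2 -0.   1.1]
```

Emit:
play_rows(
  motion=[
    [[0, 0, 0.1, 0, 0, 0], [0, 0, 0.2, 0, 0, 0], [0, 0, 0.3, 0, 0, 0], [0, 0, 0.4, 0, 0, 0], [0, 0, 0.4, 0, 0, 0]],
  ],
)

```text
time: 8.85
tool_pos: [597.7, 33.5, 82.8]
tcp_rot: [149.8, -0.5, 85.1]
ft_force: [-1.3, -7.0, 1.8]
finger_gap: 24.7
grip_force: 39.1
```

```bash
python3 ch.py 0 4 8
```

```text
[599.1  33.6  78.9]
[ 0.03 -0.07  0.4 ] [ 0.2  0.  -1.1] [ -0.7 -10.2 124.4  -2.9  35.6   6.3]
now in chan [ 0.7  3.7 12. ] F chan [ 0.2 -7.1  2. ] rot err [-0.2 -0.   1.1]
```

Emit:
play_rows(
  motion=[
    [[0, 0, 0.1, 0, 0, 0], [0, 0, 0.2, 0, 0, 0], [0, 0, 0.3, 0, 0, 0], [0, 0, 0.4, 0, 0, 0], [0, 0, 0.45, 0, 0, 0]],
  ],
)

```text
time: 9.35
tool_pos: [599.7, 33.5, 79.4]
tcp_rot: [149.8, -0.5, 85.1]
ft_force: [-20.6, -5.5, 21.2]
finger_gap: 24.7
grip_force: 42.3
```

```bash
python3 ch.py 0 4 8
```

```text
[599.1  33.6  78.9]
[ 0.01 -0.08  0.  ] [ 0.2  0.  -1.1] [ -0.7  -9.5 124.2  -2.9  35.2   6.3]
now in chan [0.8 3.9 8.1] F chan [-6.8 -6.9 28.5] rot err [-0.2 -0.   1.1]
```

Emit:
play_rows(
  motion=[
    [[-0.1, 0, -0.1, 0, 0, 0], [-0.2, 0, -0.1, 0, 0, 0], [-0.3, 0, -0.1, 0, 0, 0], [-0.3, 0, -0.1, 0, 0, 0]],
  ],
)

```text
time: 9.75
tool_pos: [599.2, 30.4, 79.7]
tcp_rot: [149.8, -0.5, 85.1]
ft_force: [1.0, -4.9, -0.8]
finger_gap: 25.2
grip_force: 39.3
```

```bash
python3 ch.py 0 0 8
```

```text
[598.8  29.7  78.9]
[-0.08 -0.06  0.05] [ 0.2  0.  -1.1] [ -1.1  -9.7 124.3  -2.5  35.2   5.7]
now in chan [0.6 0.8 8.5] F chan [ 0.8 -4.9 -1.3] rot err [-0.2 -0.   1.1]
```

Force −4.9 N in y, so the stick is almost at the stop. Releasing.

Emit:
play_rows(
  motion=[
    [[0, 0, 0, 0, 0, 0], [0, 0, 0, 0, 0, 0], [0, 0, 0, 0, 0, 0], [0, 0, 0, 0, 0, 0], [0, 0, 0, 0, 0, 0]],
  ],
  jaw=0.6,
)

```text
time: 10.25
tool_pos: [599.0, 30.9, 79.5]
tcp_rot: [149.8, -0.6, 85.1]
ft_force: [-0.1, -0.4, 0.9]
finger_gap: 51.5
grip_force: 0.0
```

Emit:
play_rows(
  motion=[
    [[0, 0, -1, 0, 0, 0], [0, 0, -3, 0, 0, 0], [0, 0, -6, 0, 0, 0], [-2, 0, -9, 0, 0, 0], [-5, 0, -12, 0, 0, 0]],
  ],
)

```text
time: 10.75
tool_pos: [533.8, -13.9, 183.6]
tcp_rot: [149.8, -0.6, 85.3]
ft_force: [0.8, -1.5, 0.7]
finger_gap: 51.2
grip_force: 0.0
```

```bash
python3 - <<'E'
from h import *
from bench import optics
I=[]
for n,(x0,y0,w,h) in {"scene":(265,140,60,75),"top":(195,190,90,75)}.items():
    d=optics.snapshot(n); pickle.dump(d,open(n+"4.pkl","wb"))
    I.append(cv2.resize(d["pixels"][y0:y0+h,x0:x0+w,::-1],None,fx=5,fy=5,interpolation=cv2.INTER_CUBIC))
cv2.imwrite("pics/b4.png",np.hstack(I))
E
python3 ch.py 0 103 120
```

```text
[550.  136.3 175.9]
[15.42 -0.65  1.22] [ 0.7  0.1 -1.2] [ -9.  -31.9 129.    3.1  52.4  -5.1]
now in chan [  3.2 -51.3 132.6] F chan [0.4 0.3 0.2] rot err [-0.7 -0.1  1.2]
```

View pics/b4.png

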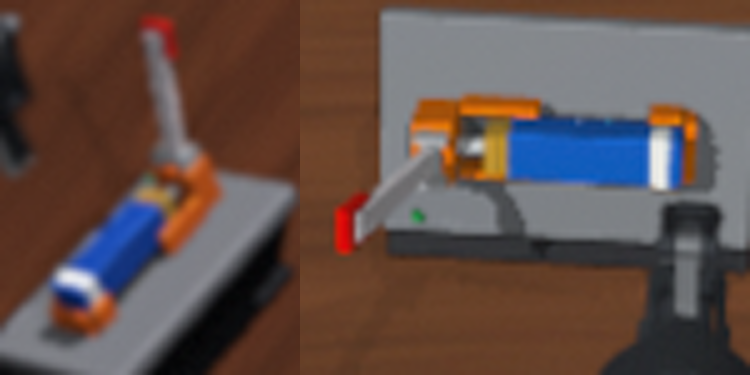

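The pictures show the stick flat between the guides, white end against the end stop (about (690,165)), follower pushed back (about (493,150)) and rail still open. Now the fingers shut and pass over the rail to its +y side.

Emit:
play_rows(
  motion=[
    [[2, 0, -3, 0, 0, 0], [6.5, -0.3, -4, 0, 0, 0], [11, -0.3, -4, 0, 0, 0], [15.5, -0.3, -4, 0, 0, 0], [20, -0.3, -4, 0, 0, 0]],
  ],
  jaw=0,
)

```text
time: 11.35
tool_pos: [528.7, 188.4, 217.4]
tcp_rot: [149.8, -0.6, 85.1]
ft_force: [1.1, -0.6, -0.2]
finger_gap: 0.3
grip_force: 0.0
```

```bash
python3 ch.py 0 145 95
```

```text
[565.3 177.3 154.3]
[-0.86  0.06  7.33] [ 0.2 -0.  -1.1] [ 22.8 -23.4 119.9 -15.7  56.9  33.3]
now in chan [ -0.7 153.6 168.3] F chan [ 0.8 -0.5 -0.8] rot err [-0.2  0.   1.1]
```

Emit:
play_rows(
  motion=[
    [[-0.9, 0, 3.5, 0, 0, 0], [-0.9, 0, 7, 0, 0, 0], [-2, 0, 7, 0, 0, 0], [-4, 0, 7, 0, 0, 0], [-6, 0, 6.5, 0, 0, 0]],
  ],
)

```text
time: 11.85
tool_pos: [555.3, 124.3, 158.1]
tcp_rot: [150.0, -0.5, 85.2]
ft_force: [0.6, 0.5, -0.4]
finger_gap: 0.4
grip_force: 0.7
```

```bash
python3 ch.py 0 75 107
```

```text
[554.6 107.9 164.7]
[-1.64  0.39 -0.55] [-0. -0. -1.] [ 12.7 -20.5 124.  -11.1  48.   23. ]
now in chan [ -3.6  91.5 101.5] F chan [ 0.2  0.5 -0.7] rot err [0. 0. 1.]
```

Emit:
play_rows(
  motion=[
    [[-1.7, 0.2, -0.4, 0, 0, 0], [-3.7, 0.3, 0.1, 0, 0, 0], [-5.4, 0.3, 1.2, 0, 0, 0], [-6.1, 0.3, 2, 0, 0, 0], [-6.1, 0.3, 2, 0, 0, 0]],
  ],
)

```text
time: 12.35
tool_pos: [563.0, 61.7, 142.4]
tcp_rot: [150.0, -0.6, 85.0]
ft_force: [-0.1, -1.1, -0.0]
finger_gap: -0.1
grip_force: 0.0
```

```bash
python3 ch.py 0 23 74
python3 - <<'E'
from h import *
from bench import optics
I=[]
for n,(x0,y0,w,h) in {"scene":(255,120,70,95),"top":(195,170,90,95)}.items():
    d=optics.snapshot(n)
    I.append(cv2.resize(d["pixels"][y0:y0+h,x0:x0+w,::-1],None,fx=4.5,fy=4.5,interpolation=cv2.INTER_CUBIC))
cv2.imwrite("pics/b5.png",np.hstack(I))
E
```

```text
[567.5  54.9 136.1]
[-0.64  0.12  0.79] [ 0.   0.1 -1.2] [  3.5 -21.2 126.3  -5.3  45.2  11.4]
now in chan [-1.1 29.5 81.9] F chan [-0.1 -1.1  0. ] rot err [-0.  -0.1  1.2]
```

View pics/b5.png

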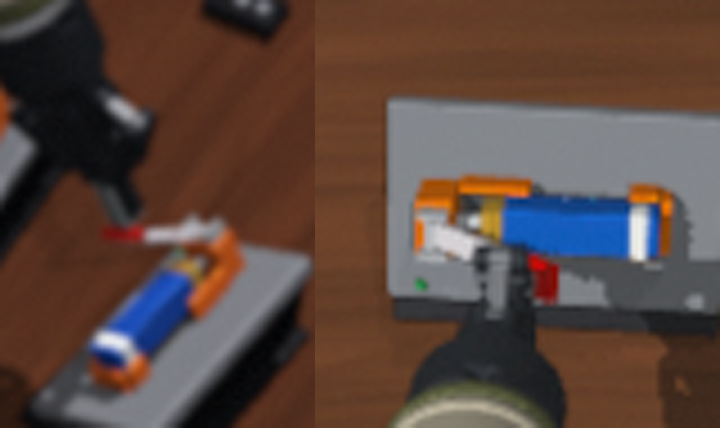

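The finger is on the tab and the rail is about 40° from closed. Continuing along the arc.

Emit:
play_rows(
  motion=[
    [[-0.7, 0.1, 0.9, 0, 0, 0], [-1.3, 0.1, 1.9, 0, 0, 0], [-1.8, 0.1, 2.9, 0, 0, 0], [-2.1, 0.1, 3.7, 0, 0, 0], [-2.3, 0.1, 4.2, 0, 0, 0]],
  ],
)

```text
time: 12.95
tool_pos: [583.6, 37.3, 107.1]
tcp_rot: [149.9, -0.6, 85.1]
ft_force: [-0.3, 0.7, 0.8]
finger_gap: -0.0
grip_force: 0.3
```

Emit:
play_rows(
  motion=[
    [[-0.1, 0, 0.2, 0, 0, 0], [-0.2, 0, 0.4, 0, 0, 0], [-0.2, 0, 0.6, 0, 0, 0], [-0.2, 0, 0.6, 0, 0, 0]],
  ],
)

```text
time: 13.35
tool_pos: [586.7, 35.6, 103.4]
tcp_rot: [149.8, -0.6, 85.1]
ft_force: [0.1, -0.2, 0.6]
finger_gap: -0.3
grip_force: 0.0
```

```bash
python3 ch.py 0 7 34
```

```text
[586.3  37.5 101.4]
[ 0.18 -0.15  0.14] [ 0.2 -0.  -1.1] [ -0.4 -14.2 125.4  -2.8  38.7   6.3]
now in chan [ 1.4  5.1 35.4] F chan [ 0.4 -0.2  0.5] rot err [-0.2  0.   1.1]
```

Not yet pressing firmly, so I'll push down another few mm.

Emit:
play_rows(
  motion=[
    [[0, 0, 0.15, 0, 0, 0], [0, 0, 0.3, 0, 0, 0], [0, 0, 0.4, 0, 0, 0], [0, 0, 0.4, 0, 0, 0]],
  ],
)

```text
time: 13.75
tool_pos: [588.2, 35.6, 102.3]
tcp_rot: [149.9, -0.5, 85.1]
ft_force: [-45.3, -0.8, 41.1]
finger_gap: -0.1
grip_force: 29.2
```

```bash
python3 ch.py 0 7 34
```

```text
[586.3  37.5 101.4]
[ 0.18 -0.22 -0.02] [ 0.1  0.  -1.1] [ -0.4 -13.8 125.1  -2.9  38.6   6.4]
now in chan [ 2.2  5.2 33.8] F chan [-18.5  -3.9  58.2] rot err [-0.1 -0.   1.1]
```

Hard contact at 58 N on the fingertips, so the rail is against its stop. Retreat and check.

Emit:
play_rows(
  motion=[
    [[0, 0, -1, 0, 0, 0], [0, 0, -4, 0, 0, 0], [0, 0, -8, 0, 0, 0], [-3, 0, -12, 0, 0, 0], [-6, 0, -15, 0, 0, 0]],
  ],
)

```text
time: 14.25
tool_pos: [507.9, -18.4, 231.8]
tcp_rot: [149.6, -0.5, 85.3]
ft_force: [1.2, -1.4, 0.4]
finger_gap: -0.0
grip_force: 0.0
```

Emit:
play_rows(
  motion=[
    [[0, 0, 0, 0, 0, 0], [0, 0, 0, 0, 0, 0], [0, 0, 0, 0, 0, 0]],
  ],
)

```text
time: 14.55
tool_pos: [508.0, -18.7, 227.7]
tcp_rot: [149.9, -0.6, 85.1]
ft_force: [-0.4, 0.0, -0.3]
finger_gap: 0.4
grip_force: 0.0
```

Run:
```python
from h import *
from bench import optics
I=[]
S=np.load("stand.npz"); o,Rc=S["o"],S["R"]
for n,(x0,y0,w,h) in {"scene":(265,140,60,75),"top":(195,190,90,75)}.items():
    d=optics.snapshot(n)
    I.append(cv2.resize(d["pixels"][y0:y0+h,x0:x0+w,::-1],None,fx=5,fy=5,interpolation=cv2.INTER_CUBIC))
    M=d["pixels"].astype(int); m=(M[...,0]>110)&(M[...,1]<60)&(M[...,2]<70); m[:y0]=0;m[y0+h:]=0;m[:,:x0]=0;m[:,x0+w:]=0
    ys,xs=np.nonzero(m); print(n,len(xs),xs.mean(),ys.mean(),[proj(d,o+Rc@[0,78-80*np.cos(a)+7*np.sin(a),28+80*np.sin(a)+7*np.cos(a)]).round(1).tolist() for a in(0,.05,.1)])
cv2.imwrite("pics/b6.png",np.hstack(I))
```

```text
scene 51 285.0980392156863 188.19607843137254 [[[283.9, 186.2]], [[283.5, 185.1]], [[283.1, 184.0]]]
top 72 252.41666666666666 223.09722222222223 [[[253.3, 224.0]], [[253.0, 224.7]], [[252.6, 225.4]]]
```

View pics/b6.png

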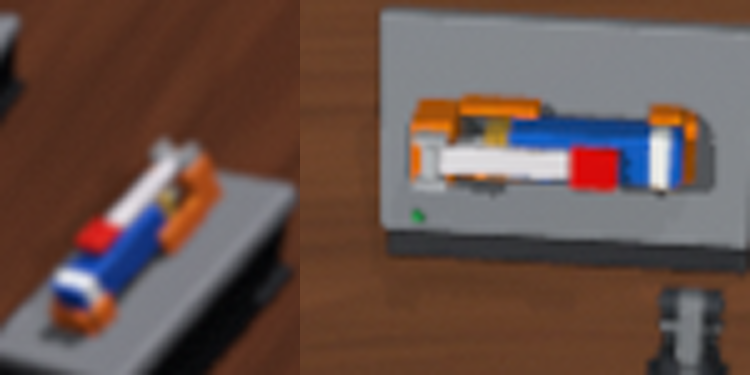

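The rail lies closed over the stick (tab at about (595,168)), the stick is still seated at the stop, and the arm is clear. Handing in.

```bash
python3 -c "
from bench import job
print(job.hand_in())"
```

```text
the job is handed in; nothing more can be done
None
```

The blue stick is seated in the charging channel against the follower, the rail is closed over it, and the job was handed in at about 14.7 s; hand-in returned no verdict, so this rests on the last pictures and force readings.

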